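# Kit the front-panel parts of one receiver

### The job

Fill the white kit tray for one receiver: set the big round tuning knob, the small round knob, the long handle and the battery pack each upright into the grey pocket cut to its shape, resting on the pocket floor. Leave the two parts that belong to other models, the short handle and the knob with a bar grip, where they lie.

Things in the scene. Friction and masses are not known exactly. Their poses are not given: they have to be found in the camera images.
- tuning_knob: The big tuning knob: round, black with a round aluminium face, 46 mm across (52 mm at the 5 mm high skirt at its foot), 28 mm high, standing face up. Loose, about 60 g. Origin: centre of the underside, z up.
- volume_knob: The small round knob: black with an aluminium face, 28 mm across, 26 mm high, standing face up. Loose, about 30 g. Origin: centre of the underside, z up.
- long_handle: Bridge-shaped pull handle standing on two black feet: a straight aluminium bar 96 mm long (along x), 14 mm wide (y), its underside 22 mm and its top 36 mm above the table, with a foot 14 x 22 mm under each end. Origin: centre of the underside, x along the bar, z up. Loose, about 90 g.
- battery_pack: Black rectangular battery pack, 62 (x) x 36 (y) x 26 mm high (z), with a grey patch and two brass contacts on top. Loose, about 120 g. Origin: centre of the underside.
- short_handle: LOOK-ALIKE, does not belong in the tray. Bridge-shaped pull handle standing on two black feet: a straight aluminium bar 60 mm long (along x), 14 mm wide (y), its underside 22 mm and its top 36 mm above the table, with a foot 14 x 22 mm under each end. Origin: centre of the underside, x along the bar, z up. Loose, about 56 g.
- bar_knob: LOOK-ALIKE, does not belong in the tray. Black knob with a round foot 52 mm across and 10 mm high and, across it, an upright bar grip 50 mm (x) by 12 mm (y), top 28 mm above the table. Loose, about 60 g. Origin: centre of the underside.
- nest_big_round: Fixed grey insert, 130 (x) x 84 x 13 mm, one of four lying two by two in the fixed white kit tray (rim 17 mm above the table, level with the inserts; which quarter varies). Origin: centre of its underside, 4 mm above the table, z up. Pocket centred on it, 9 mm deep, floor 4 mm above the origin: a round hole 70 mm across, for the tuning knob.
- nest_small_round: Fixed grey insert, 130 (x) x 84 x 13 mm, one of four lying two by two in the fixed white kit tray (rim 17 mm above the table, level with the inserts; which quarter varies). Origin: centre of its underside, 4 mm above the table, z up. Pocket centred on it, 9 mm deep, floor 4 mm above the origin: a round hole 48 mm across, for the small round knob.
- nest_slot: Fixed grey insert, 130 (x) x 84 x 13 mm, one of four lying two by two in the fixed white kit tray (rim 17 mm above the table, level with the inserts; which quarter varies). Origin: centre of its underside, 4 mm above the table, z up. Pocket centred on it, 9 mm deep, floor 4 mm above the origin: a slot 117 mm (x) by 42 mm (y), for the long handle.
- nest_rect: Fixed grey insert, 130 (x) x 84 x 13 mm, one of four lying two by two in the fixed white kit tray (rim 17 mm above the table, level with the inserts; which quarter varies). Origin: centre of its underside, 4 mm above the table, z up. Pocket centred on it, 9 mm deep, floor 4 mm above the origin: a rectangle 83 mm (x) by 57 mm (y), for the battery pack.
Things that resemble listed ones, but are neither listed nor needed, are in the scene too. What is shaped like the volume_knob but purple, red or turquoise is not meant.

How it is judged (in metres and radians):
At the end, for the whole second after the job is handed in: Each of the four parts rests upright (within about 7 degrees) on the floor of its own pocket (underside within 3.5 mm of it), its centre within 17 mm of the pocket's centre, released and still; the short handle and the bar knob are within 30 mm of where they started (horizontal distance between tuning_knob and nest_big_round below 0.017 m and z of tuning_knob in the frame of nest_big_round between 0.001 and 0.0075 m and angle between each of tuning_knob, volume_knob, long_handle, battery_pack's own z axis and vertical below 0.12 rad and linear speed of each of tuning_knob, volume_knob, long_handle, battery_pack, short_handle, bar_knob below 0.02 m/s and horizontal distance between volume_knob and nest_small_round below 0.017 m and z of volume_knob in the frame of nest_small_round between 0.001 and 0.0075 m and horizontal distance between long_handle and nest_slot below 0.017 m and z of long_handle in the frame of nest_slot between 0.001 and 0.0075 m and horizontal distance between battery_pack and nest_rect below 0.017 m and z of battery_pack in the frame of nest_rect between 0.001 and 0.0075 m and distance of each of short_handle, bar_knob from where it was at the start of the episode below 0.03 m); the robot touches nothing.
It fails at once if a look-alike (short handle or bar-grip knob) is moved more than 50 mm (distance of any of short_handle, bar_knob from where it was at the start of the episode above 0.05 m).
It also fails if it takes over 99 s, if anything falls off the work surface, if the arm or the gripper's body presses on something with over 40 N, if the wrist force passes 120 N, or if a joint passes its speed limit or range.

### The arm

A 7-joint arm with a two-finger parallel gripper is mounted at the origin on the work surface. World frame = base frame: x ahead of the robot, y to its left, z up, the work surface at z = 0. Lengths are in mm, angles in rad, forces in N, time in s.
With the tool pointing down it reaches from about 400 to 875 mm from the base axis. Payload 4.4 kg.
Tool frame: the origin (TCP) lies midway between the tips of the shut fingers; the grasp point (between the pads) lies ctrl.grip_depth behind it (ctrl.grip_depth is the distance from the TCP to the grasp point, in mm); z points along the fingers, y is the line along which they close (so a half turn about z gives the same grasp; the last joint's range is limited). The gripper opens to 85 mm and grips with 20 to 120 N. Pads are 22 mm wide; open, the fingers measure 114 mm over their backs; the gripper's body (76 mm by 85 mm) begins 54 mm behind the grasp point. The pads swing forward as they close: fully open they stand 13 mm farther back than shut.
Start: joints at [1.074, 0.628, 0.038, 1.517, -0.027, 0.996, -0.02], TCP at [271.467, -590.613, 231.313] pointing down, gripper open.
Joint ranges: [-3.06, 3.06], [-0.37, 2.12], [-1.25, 1.32], [0.18, 2.47], [-1.1, 4.24], [0.23, 1.98], [-2.94, 2.94]. Speed limits (rad/s): [2.57, 2.57, 3.14, 3.14, 3.14, 3.14, 3.14].

### API

Orientations are given as [roll, pitch, yaw] about the fixed x, y, z axes, in that order (R = Rz(yaw) Ry(pitch) Rx(roll)).
In Python, from cell import ctrl gives the robot as it stands.
- The arm moves only by the tool carry_out, never from a script. Its argument "deltas" is one flat list of numbers, 7 for each row, row after row: the turn, a rotation vector about the tool's x, y, z in degrees, then the shift along the tool's x, y, z in m, then the closure, from -1 (fully open) to 1 (shut). In form: [wx, wy, wz, dx, dy, dz, claw, wx, wy, wz, dx, dy, dz, claw, ...]. A call has 1 to 12 rows; each row shifts and turns the commanded pose from where the row before left it, along the tool's axes as they then stand; what a row does not reach is not made up. A row lasts 1/8 s, in which the tool goes at most 62.5 mm and 10.7 degrees, less where a joint would pass 70% of its speed; a pose out of reach is approached as far as the arm can. A call with a gripper value outside its range is refused whole. The fingers move at their own pace and stop on an object; the grip force is fixed at half the most. Time passes only in rows, so rows that do not move let the fingers close. It gives the time, the measured TCP pose, the force, the opening and the grip force at its end, in the units of the state.
- ctrl.read_state(): the state, without advancing time (a new reading comes with each control period).
- ctrl.get_image(name): name is "side" or "top"; returns the picture (400x640x3 uint8, red, green, blue); there is no depth.
- ctrl.calibration(name): a dict with "mtx" (3x3 intrinsics, pixels), "R" (3x3) and "t" (3): a world point X has camera coordinates R X + t. Camera axes: x right, y down, z forward; pixel columns grow to the right and rows downward; lengths in mm; the calibration is good to about 2 mm. A picture is of the moment at which its call begins. calibration takes no time and is no camera call.
- ctrl.finish_job(): hands the job in; it is judged then, once.
The state is a dict: "clock": time; "qpos": joint angles; "qd": joint speeds; "tau": joint torques, N m; "eef_pos": TCP position; "tool_rot": TCP orientation; "force": force on the tool from outside, world axes, zero at the start; "torque": the same for the moment, N m; "width": finger opening in mm; "gripper_force": force on a finger pad.
Only numpy, scipy, OpenCV 4.12 (cv2) and the standard library are available. Lean on these libraries where they do the work, as an engineer would, in place of code of your own. Each camera call takes 0.05 s, during which the arm holds its last target. There are 200 camera calls.

## Working session

There is one attempt and no reset: what is moved stays moved. The work goes in short steps, Python scripts to look and compute and a tool call to move; the robot and the scene stay as the last step left them, time stands still between calls to the robot, and variables do not carry over. Pictures are saved under pics/ and viewed, at most 14 in all, crops included, and the job is handed in when it is done.

Besides the shell and the picture viewer there is one more tool, called after "Request:" by a JSON object that holds its "fn" and its "kwargs", one argument or row to a line. carry_out: Moves the arm, as the interface text tells. Its arguments: {"type":"object","properties":{"deltas":{"type":"array"}},"required":["deltas"]}

```bash
mkdir -p pics; ls; python3 - <<'E'
from cell import ctrl
import cv2
s=ctrl.read_state();print(s, ctrl.grip_depth)
for n in("top","side"):
    cv2.imwrite(f"pics/{n}0.png",ctrl.get_image(n)[:,:,::-1]);c=ctrl.calibration(n);print(n,c)
E
```

```text
pics
{'clock': 0.0, 'qpos': array([ 1.0741897 ,  0.62931806,  0.03842596,  1.51834498, -0.02698657,
        0.99631341, -0.02002929]), 'qd': array([-0.00060559,  0.00026338,  0.00094415, -0.00031416, -0.00025314,
       -0.00029808, -0.00035196]), 'tau': array([ 2.53699091e-04, -5.63402796e+01,  1.22663498e+00, -1.93439466e+01,
        1.09919099e-02,  1.06327515e-02,  1.15682900e-05]), 'eef_pos': array([ 271.2175437 , -590.03554279,  230.41435642]), 'tool_rot': array([-3.13972656e+00,  2.47256902e-05,  4.30798134e-01]), 'force': array([-0.36923735, -0.51892185, -0.48894719]), 'torque': array([-0.00055156, -0.00025491, -0.00282211]), 'gripper_force': 0.0, 'width': 85.55610935250185} 18.700000000000003
top {'mtx': array([[430.97521992,   0.        , 318.05461256],
       [  0.        , 430.97521992, 196.02793722],
       [  0.        ,   0.        ,   1.        ]]), 'R': array([[ 0.00461686, -0.9999849 , -0.00298105],
       [-0.9934173 , -0.00424528, -0.1144729 ],
       [ 0.11445852,  0.00348994, -0.9934219 ]]), 't': array([  9.52840841, 548.18576112, 942.91346893])}
side {'mtx': array([[468.39679844,   0.        , 319.5081644 ],
       [  0.        , 468.39679844, 196.73702949],
       [  0.        ,   0.        ,   1.        ]]), 'R': array([[-0.98562737, -0.16835266,  0.0140022 ],
       [-0.13116952,  0.7104291 , -0.69143694],
       [ 0.10645768, -0.68333584, -0.72230111]]), 't': array([520.30832369,  75.67043079, 881.31375323])}
```

View pics/top0.png

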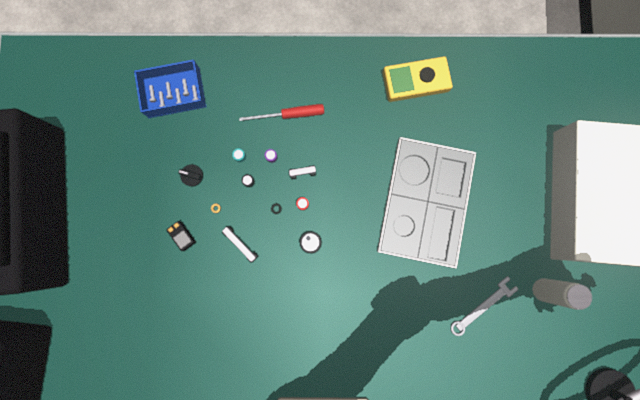

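View pics/side0.png

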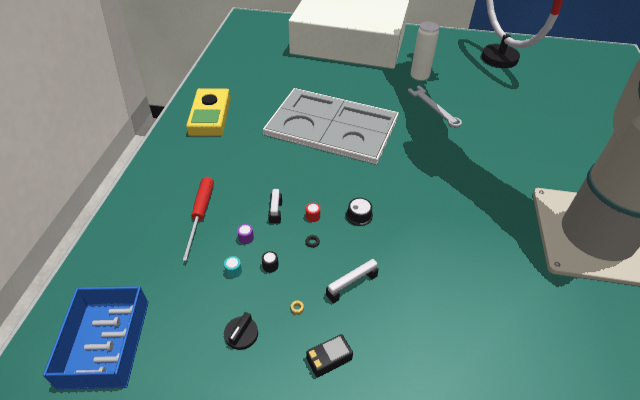

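The top view shows the tuning knob at about (310,242), the small knob (248,180), the long handle (239,244) and the battery (181,236). The short handle is at (302,172) and the bar knob at (191,175). The tray centre is near (427,203), with its pockets big round (413,170), rectangle (452,178), small round (403,226) and slot (443,234). The side view agrees with this.

```bash
cat > h.py <<'E'
import cv2, numpy as np
from cell import ctrl
def ray(n,p,z):
    c=ctrl.calibration(n);R,t=c["R"],c["t"]
    o=-R.T@t; d=R.T@np.linalg.solve(c["mtx"],[p[0],p[1],1.]); return o+d*(z-o[2])/d[2]
def proj(n,X):
    c=ctrl.calibration(n);v=c["mtx"]@(c["R"]@np.array(X,float)+c["t"]);return v[:2]/v[2]
def blobs(m,box,amin=15):
    x0,y0,x1,y1=box;z=np.zeros_like(m);z[y0:y1,x0:x1]=m[y0:y1,x0:x1]
    cs=cv2.findContours(z,cv2.RETR_EXTERNAL,cv2.CHAIN_APPROX_NONE)[0]
    return [c for c in cs if cv2.contourArea(c)>amin]
def rect(c,n,z):
    P=np.array([ray(n,p,z)[:2] for p in c[:,0].astype(float)],np.float32)
    (cx,cy),(w,h),a=cv2.minAreaRect(P)
    if w<h:w,h,a=h,w,a+90
    return np.round([cx,cy,w,h,(a+90)%180-90],1)
E
python3 - <<'E'
from h import *
for n,B in (("top",dict(tun=(295,228,325,256,28),vol=(240,172,256,188,26),lng=(215,220,262,268,36),sht=(284,160,320,184,36),tray=(370,130,485,275,17))),
            ("side",dict(tun=(345,190,376,226,28),vol=(260,248,280,272,26),lng=(320,255,385,305,36),sht=(264,184,286,225,36),tray=(255,85,405,162,17)))):
    im=cv2.imread(f"pics/{n}0.png");h=cv2.cvtColor(im,cv2.COLOR_BGR2HSV)
    m=((h[...,1]<50)&(h[...,2]>110)).astype(np.uint8)*255
    for k,b in B.items(): print(n,k,[rect(c,n,b[4]).tolist() for c in blobs(m,b[:4])])
    b=(160,212,202,258) if n=="top" else (298,325,360,382)
    ng=(((h[...,0]<60)|(h[...,0]>100)|(h[...,1]<60)|(h[...,2]<45))).astype(np.uint8)*255
    print(n,"bat",[rect(c,n,26).tolist() for c in blobs(ng,b)])
    c=max(blobs(ng,(370,130,485,275) if n=="top" else (255,85,405,162)),key=cv2.contourArea);print("tray2",rect(c,n,17))
im=cv2.imread("pics/top0.png")
cv2.imwrite("pics/t1.png",np.hstack([cv2.resize(im[210:260,155:205],(400,400),interpolation=2),cv2.resize(im[210:260,215:265],(400,400),interpolation=2)]))
E
```

```text
top tun [[444.8, 29.6, 40.4, 40.1, -89.7]]
top vol [[586.1, 175.6, 20.8, 20.7, 0.2]]
top lng [[439.7, 188.5, 96.7, 15.7, 44.8]]
top sht [[605.3, 48.7, 61.1, 16.4, -79.6]]
top tray [[539.3, -237.8, 274.2, 182.7, -11.5]]
top bat [[458.3, 321.2, 63.6, 38.0, 37.2]]
tray2 [ 539.4 -237.4  274.8  184.8  -11.5]
side tun [[445.5, 27.5, 38.4, 36.1, 10.4]]
side vol [[586.1, 172.9, 21.5, 18.9, -75.6]]
side lng [[440.2, 191.6, 97.5, 17.9, 44.6]]
side sht [[605.8, 52.2, 64.8, 13.9, -80.4]]
side tray [[540.4, -233.5, 276.4, 197.9, -11.5]]
side bat [[457.7, 329.1, 65.6, 42.0, 38.0]]
tray2 [ 540.5 -232.5  276.7  200.   -11.5]
```

View pics/t1.png

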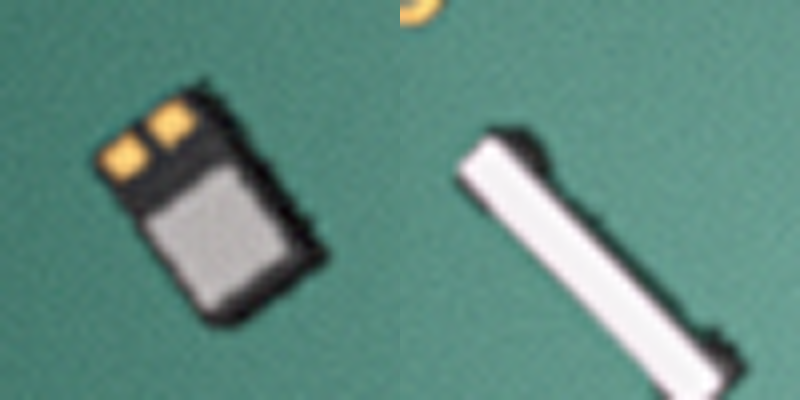

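Request:
{"fn": "carry_out", "kwargs": {
  "deltas": [0,0,8.23,0,0,0,-1,0,0,8.23,0,0,0,-1,0,0,8.23,0,0,0,-1,0,0,0,0.0145,-0.0515,0,-1,0,0,0,0.0145,-0.0515,0,-1,0,0,0,0.0145,-0.0515,0,-1,0,0,0,0.0145,-0.0515,0,-1,0,0,0,0.0145,-0.0515,0,-1,0,0,0,0.0145,-0.0515,0,-1,0,0,0,0.0145,-0.0515,0,-1,0,0,0,0.0145,-0.0515,0,-1,0,0,0,0.0145,-0.0515,0,-1]
}}

```text
clock: 1.6
eef_pos: [402.2, -125.4, 231.3]
tool_rot: [-3.142, -0.0, -0.0]
force: [-0.2, 0.0, 0.6]
width: 85.1
gripper_force: 0.0
```

```bash
python3 - <<'E'
from h import *
for k,p in dict(big=(612.9,-207.5),rect=(595.8,-291.7),small=(483.6,-181.3),slot=(466.4,-265.5)).items(): print(k,proj("top",[*p,17]).round(),proj("side",[*p,17]).round())
E
```

```text
big [413. 169.] [298. 125.]
rect [450. 177.] [312. 105.]
small [403. 225.] [353. 139.]
slot [440. 233.] [364. 118.]
```

Request:
{"fn": "carry_out", "kwargs": {
  "deltas": [0,0,0,0.0107,-0.0385,0.03,-1,0,0,0,0.0107,-0.0385,0.03,-1,0,0,0,0.0107,-0.0385,0.03,-1,0,0,0,0.0107,-0.0385,0.03,-1,0,0,0,0,0,0.035,-1,0,0,0,0,0,0.035,-1,0,0,0,0,0,0.024,-1,0,0,0,0,0,0.01,-1,0,0,0,0,0,0,1,0,0,0,0,0,0,1,0,0,0,0,0,0,1,0,0,0,0,0,0,1]
}}

```text
clock: 3.1
eef_pos: [442.1, 28.7, 21.2]
tool_rot: [-3.135, 0.012, -0.001]
force: [-0.1, -0.2, 5.6]
width: 42.4
gripper_force: 59.9
```

```bash
python3 - <<'E'
from h import *
s=ctrl.read_state();print(s["qpos"].round(3),s["eef_pos"],s["force"],s["width"],ctrl.grip_depth)
im=ctrl.get_image("side")[:,:,::-1]
cv2.imwrite("pics/s1.png",cv2.resize(im[120:300,240:480],(800,600),interpolation=2))
E
```

```text
[-0.275  0.762  0.226  2.224 -0.745  0.242 -0.95 ] [442.13804197  28.69950774  21.16380346] [-0.07873284 -0.24676488  5.60820219] 42.39510045898701 18.700000000000003
```

View pics/s1.png

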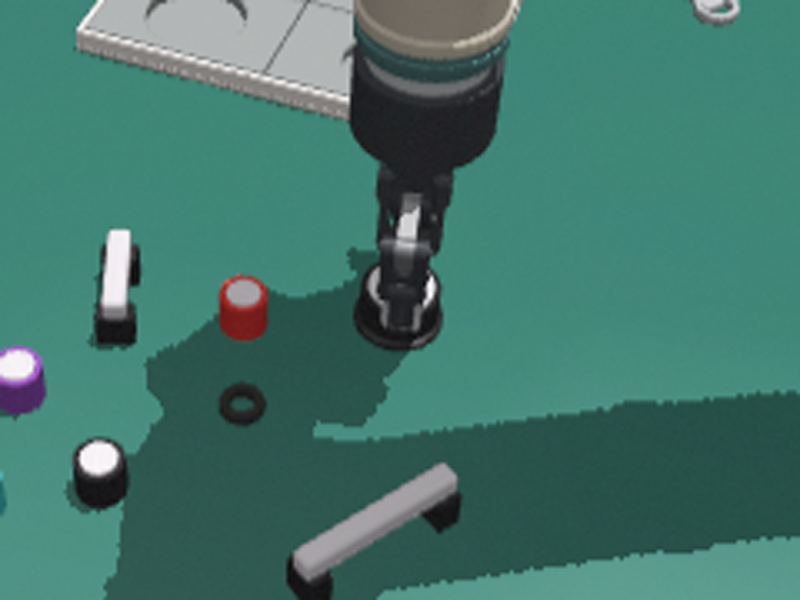

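The side view shows the fingers around the tuning knob, with the tips near the skirt. Joint 6 is near its limit, which stopped the descent at 21 mm, but the knob is gripped. Next I lift and check.

Request:
{"fn": "carry_out", "kwargs": {
  "deltas": [0,0,0,0,0,-0.015,1,0,0,0,0,0,-0.025,1,0,0,0,0,0,-0.03,1,0,0,0,0,0,0,1]
}}

```text
clock: 3.65
eef_pos: [444.2, 28.2, 92.0]
tool_rot: [-3.136, 0.008, -0.001]
force: [0.8, 0.0, -0.3]
width: 42.6
gripper_force: 60.9
```

```bash
python3 - <<'E'
from h import *
s=ctrl.read_state();print(s["qpos"].round(3),s["eef_pos"],s["tool_rot"],s["force"],s["width"])
im=ctrl.get_image("side")[:,:,::-1]
cv2.imwrite("pics/s2.png",cv2.resize(im[100:250,270:470],(800,600),interpolation=2))
E
```

```text
[-0.412  0.638  0.428  2.197 -0.638  0.438 -1.039] [444.2224519   28.16674519  92.03626698] [-3.13623751e+00  8.27396027e-03 -6.81454150e-04] [ 0.76924087  0.00444038 -0.336211  ] 42.55645274601627
```

View pics/s2.png

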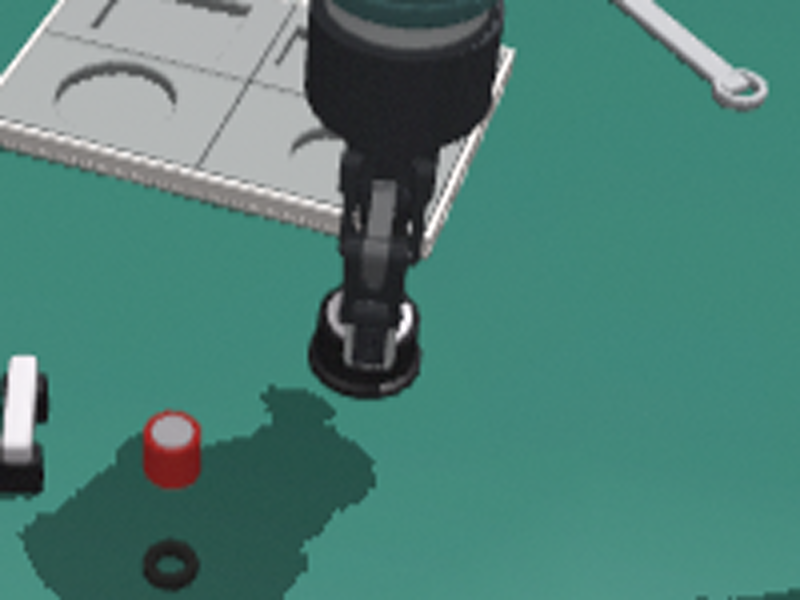

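The view shows the knob held level and clear of the table.

Request:
{"fn": "carry_out", "kwargs": {
  "deltas": [0,0,0,0.0237,0.0337,0,1,0,0,0,0.0237,0.0337,0,1,0,0,0,0.0237,0.0337,0,1,0,0,0,0.0237,0.0337,0,1,0,0,0,0.0237,0.0337,0,1,0,0,0,0.0237,0.0337,0,1,0,0,0,0.0237,0.0337,0,1,0,0,0,0,0,0.02,1,0,0,0,0,0,0.02,1,0,0,0,0,0,0.012,1,0,0,0,0,0,0.006,1,0,0,0,0,0,0,1]
}}

```text
clock: 5.2
eef_pos: [607.4, -206.4, 29.3]
tool_rot: [-3.135, 0.013, -0.0]
force: [-0.7, 0.3, 2.1]
width: 42.2
gripper_force: 61.3
```

Request:
{"fn": "carry_out", "kwargs": {
  "deltas": [0,0,0,0,0,0,-1,0,0,0,0,0,0,-1,0,0,0,0,0,-0.03,-1,0,0,0,0,0,-0.04,-1,0,0,0,0,0,-0.04,-1,0,0,0,-0.003,-0.055,0,-1,0,0,0,-0.003,-0.055,0,-1,0,0,0,-0.003,-0.055,0,-1,0,0,0,-0.003,-0.055,0,-1,0,0,0,-0.003,-0.055,0,-1,0,0,0,-0.003,-0.055,0,-1,0,0,0,-0.003,-0.05,0,-1]
}}

```text
clock: 6.7
eef_pos: [588.2, 174.5, 141.1]
tool_rot: [-3.136, 0.012, 0.0]
force: [0.8, -0.5, 0.5]
width: 85.6
gripper_force: 0.0
```

```bash
python3 - <<'E'
from h import *
s=ctrl.read_state();print(s["qpos"].round(3),s["eef_pos"],s["tool_rot"])
im=ctrl.get_image("side")[:,:,::-1];t=ctrl.get_image("top")[:,:,::-1]
cv2.imwrite("pics/s3.png",np.hstack([cv2.resize(im[70:190,250:410],(400,300),interpolation=2),cv2.resize(t[120:280,360:500],(350,400),interpolation=2)[:300]]))
E
```

```text
[-0.661  0.756  0.564  1.709 -0.525  0.843 -1.429] [588.2205466  174.46871666 141.0736681 ] [-3.13607710e+00  1.22437243e-02  1.36536678e-04]
```

View pics/s3.png

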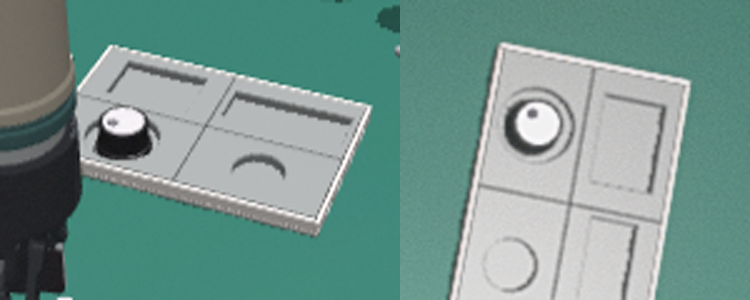

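The tuning knob sits level inside the round pocket, slightly left of centre but within tolerance. Next is the small knob.

Request:
{"fn": "carry_out", "kwargs": {
  "deltas": [-0.3,0.7,0,-0.002,0,0.04,-1,0,0,0,0,0,0.04,-1,0,0,0,0,0,0.03,-1,0,0,0,0,0,0.014,-1,0,0,0,0,0,0.005,-1,0,0,0,0,0,0,1,0,0,0,0,0,0,1,0,0,0,0,0,0,1,0,0,0,0,0,0,1,0,0,0,0,0,0,1]
}}

```text
clock: 8.05
eef_pos: [586.6, 172.4, 13.2]
tool_rot: [-3.141, -0.001, -0.001]
force: [-0.5, -0.3, 5.7]
width: 25.4
gripper_force: 58.6
```

Request:
{"fn": "carry_out", "kwargs": {
  "deltas": [0,0,0,0,0,-0.02,1,0,0,0,0,0,-0.03,1,0,0,0,0,0,-0.03,1,0,0,0,-0.0129,0.0442,0,1,0,0,0,-0.0129,0.0442,0,1,0,0,0,-0.0129,0.0442,0,1,0,0,0,-0.0129,0.0442,0,1,0,0,0,-0.0129,0.0442,0,1,0,0,0,-0.0129,0.0442,0,1,0,0,0,-0.0129,0.0442,0,1,0,0,0,-0.0129,0.0442,0,1,0,0,0,0,0,0,1]
}}

```text
clock: 9.55
eef_pos: [481.4, -186.5, 93.8]
tool_rot: [3.138, -0.001, -0.009]
force: [-0.0, 0.0, -0.4]
width: 25.1
gripper_force: 59.1
```

Request:
{"fn": "carry_out", "kwargs": {
  "deltas": [0,0,0,0.002,-0.005,0.03,1,0,0,0,0,0,0.025,1,0,0,0,0,0,0.01,1,0,0,0,0,0,0.005,1,0,0,0,0,0,0,1]
}}

```text
clock: 10.18
eef_pos: [484.8, -176.3, 22.6]
tool_rot: [3.141, -0.0, -0.001]
force: [-0.9, 0.1, -0.9]
width: 25.1
gripper_force: 59.1
```

```bash
python3 - <<'E'
from h import *
s=ctrl.read_state();print(s["qpos"].round(3),s["eef_pos"],s["tool_rot"],s["force"],s["width"])
im=ctrl.get_image("side")[:,:,::-1]
cv2.imwrite("pics/s4.png",cv2.resize(im[70:190,270:430],(800,600),interpolation=2))
E
```

```text
[ 0.1    0.804  0.298  2.042 -0.606  0.38  -0.69 ] [ 484.84108508 -176.29908518   22.63104566] [ 3.14126305e+00 -3.09992894e-04 -7.59003844e-04] [-0.85382611  0.05786683 -0.91463487] 25.0754488759268
```

View pics/s4.png

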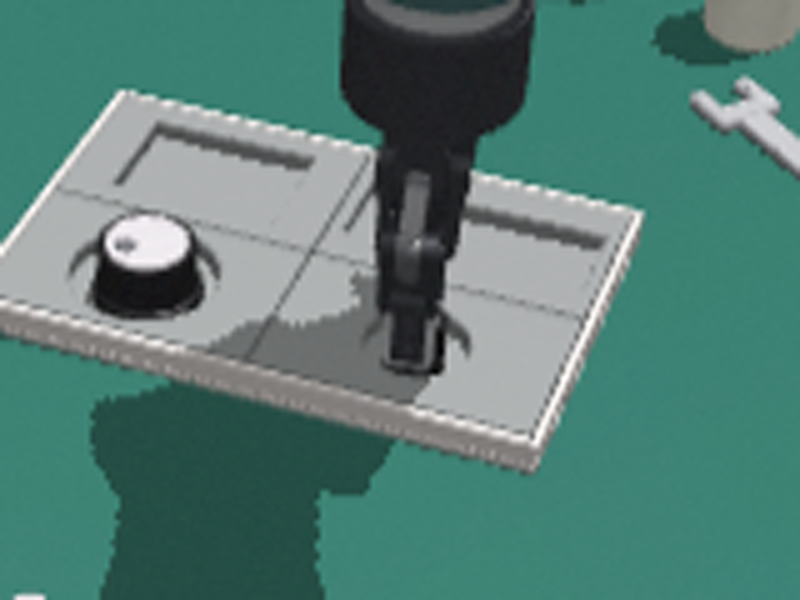

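The knob is at the round pocket, about 5 mm toward the camera side (+y). I shift it back and release.

Request:
{"fn": "carry_out", "kwargs": {
  "deltas": [0,0,0,0,0.005,0,1,0,0,0,0,0,0,1,0,0,0,0,0,0,1]
}}

```text
clock: 10.6
eef_pos: [484.5, -181.5, 22.4]
tool_rot: [3.141, 0.0, -0.001]
force: [0.2, 0.6, 0.7]
width: 25.6
gripper_force: 59.1
```

Request:
{"fn": "carry_out", "kwargs": {
  "deltas": [0,0,0,0,0,0,-0.6,0,0,0,0,0,0,-0.6,0,0,0,0,0,-0.03,-0.6,0,0,0,0,0,-0.04,-0.6,0,0,0,0,0,-0.04,-0.6,0,0,0,-0.0055,-0.053,0,-0.6,0,0,0,-0.0055,-0.053,0,-0.6,0,0,0,-0.0055,-0.053,0,-0.6,0,0,0,-0.0055,-0.053,0,-0.6,0,0,0,-0.0055,-0.053,0,-0.6,0,0,0,-0.0055,-0.053,0,-0.6,0,0,0,-0.0055,-0.053,0,-0.6]
}}

```text
clock: 12.1
eef_pos: [446.0, 191.5, 132.3]
tool_rot: [-3.142, -0.0, -0.001]
force: [0.6, -0.6, -0.1]
width: 68.2
gripper_force: 0.0
```

Request:
{"fn": "carry_out", "kwargs": {
  "deltas": [0,0,-8.96,0,0,0,-0.6,0,0,-8.96,0,0,0,-0.6,0,0,-8.96,0,0,0,-0.6,0,0,-8.96,0,0,0,-0.6,0,0,-8.96,0,0,0,-0.6,0,0,0,0,0,0,-0.6,0,0,0,0,0,0,-0.6]
}}

```text
clock: 12.98
eef_pos: [446.3, 189.6, 132.1]
tool_rot: [-3.141, 0.0, 0.778]
force: [-0.1, 0.3, 0.4]
width: 68.2
gripper_force: 0.0
```

```bash
python3 - <<'E'
from h import *
s=ctrl.read_state();print(s["qpos"].round(3),s["eef_pos"],s["tool_rot"],s["width"])
R=cv2.Rodrigues(np.array([0,0,s["tool_rot"][2]]))[0]@np.diag([1,-1,-1.])
print(R.T@(np.array([440,190,19])-s["eef_pos"]))
E
```

```text
[-0.685  0.574  0.33   2.072 -0.345  0.548 -0.9  ] [446.31388832 189.64697606 132.14655576] [-3.14142078e+00  4.09400720e-04  7.78243859e-01] 68.16639906517601
[ -4.24858642  -4.68394332 113.14655576]
```

Request:
{"fn": "carry_out", "kwargs": {
  "deltas": [0,0,0,-0.0042,-0.0047,0.035,-0.6,0,0,0,0,0,0.035,-0.6,0,0,0,0,0,0.03,-0.6,0,0,0,0,0,0.013,-0.6,0,0,0,0,0,0,-0.6,0,0,0,0,0,0,1,0,0,0,0,0,0,1,0,0,0,0,0,0,1,0,0,0,0,0,0,1,0,0,0,0,0,0,1]
}}

```text
clock: 14.22
eef_pos: [440.4, 190.4, 20.0]
tool_rot: [3.142, -0.001, 0.781]
force: [-1.2, 0.4, 6.2]
width: 12.7
gripper_force: 59.4
```

Request:
{"fn": "carry_out", "kwargs": {
  "deltas": [0,0,0,0,0,-0.02,1,0,0,0,0,0,-0.03,1,0,0,0,0,0,-0.04,1,0,0,0,0,0,0,1]
}}

```text
clock: 14.72
eef_pos: [441.8, 190.9, 111.6]
tool_rot: [3.14, -0.005, 0.781]
force: [0.4, -0.6, -1.8]
width: 12.4
gripper_force: 58.8
```

```bash
python3 - <<'E'
from h import *
s=ctrl.read_state();print(s["qpos"].round(3),s["eef_pos"],s["tool_rot"],s["width"])
im=ctrl.get_image("side")[:,:,::-1]
cv2.imwrite("pics/s5.png",cv2.resize(im[80:320,240:560],(800,600),interpolation=2))
E
```

```text
[-0.681  0.605  0.315  2.101 -0.389  0.484 -0.862] [441.7766223  190.90642434 111.59623608] [ 3.13982575 -0.00507733  0.78111186] 12.370067492093963
```

View pics/s5.png

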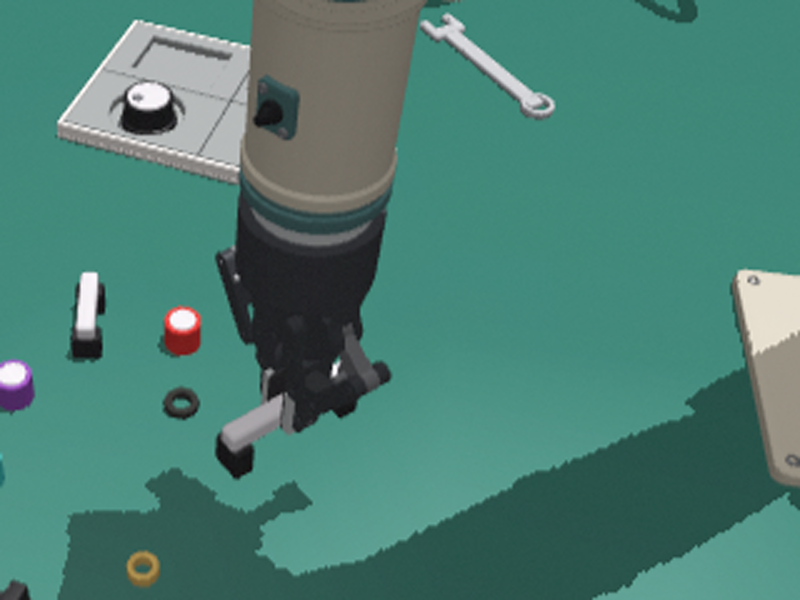

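The handle is held level at its middle. I rotate it to the slot's direction and carry it over.

Request:
{"fn": "carry_out", "kwargs": {
  "deltas": [0,0,9.38,0,0,0,1,0,0,9.38,0,0,0,1,0,0,9.38,0,0,0,1,0,0,9.38,0,0,0,1,0,0,9.38,0,0,0,1,0,0,9.38,0,0,0,1,0,0,0,0.0115,0.0445,0,1,0,0,0,0.0115,0.0445,0,1,0,0,0,0.0115,0.0445,0,1,0,0,0,0.0115,0.0445,0,1,0,0,0,0.0115,0.0445,0,1]
}}

```text
clock: 16.15
eef_pos: [450.9, -40.7, 108.0]
tool_rot: [3.141, 0.003, -0.201]
force: [0.3, -0.7, -1.5]
width: 12.6
gripper_force: 58.8
```

Request:
{"fn": "carry_out", "kwargs": {
  "deltas": [0,0,0,0.0115,0.0445,0,1,0,0,0,0.0115,0.0445,0,1,0,0,0,0.0115,0.0445,0,1,0,0,0,0.0115,0.0445,0,1,0,0,0,0.0115,0.0445,0,1,0,0,0,0,0,0,1,0,0,0,0,0,0,1]
}}

```text
clock: 17.02
eef_pos: [462.8, -267.6, 107.9]
tool_rot: [-3.14, 0.003, -0.202]
force: [0.8, -0.4, -1.7]
width: 12.6
gripper_force: 58.9
```

```bash
python3 - <<'E'
from h import *
s=ctrl.read_state();print(s["qpos"].round(3),s["eef_pos"],s["tool_rot"],s["width"])
R=cv2.Rodrigues(np.array([0,0,s["tool_rot"][2]]))[0]@np.diag([1,-1,-1.])
print(R.T@(np.array([466,-267,28.5])-s["eef_pos"]))
E
```

```text
[ 0.151  0.701  0.499  1.958 -0.557  0.625 -0.758] [ 462.76469308 -267.64644939  107.85967707] [-3.13995778  0.00322971 -0.20150707] 12.595428208683979
[ 3.04045956 -1.28090334 79.35967707]
```

Request:
{"fn": "carry_out", "kwargs": {
  "deltas": [0,0,0,0.003,-0.001,0.03,1,0,0,0,0,0,0.03,1,0,0,0,0,0,0.014,1,0,0,0,0,0,0.005,1,0,0,0,0,0,0,1,0,0,0,0,0,0,1]
}}

```text
clock: 17.77
eef_pos: [467.4, -268.8, 31.0]
tool_rot: [3.141, -0.001, -0.201]
force: [0.1, 0.8, -0.8]
width: 12.2
gripper_force: 58.9
```

```bash
python3 - <<'E'
from h import *
im=ctrl.get_image("side")[:,:,::-1];t=ctrl.get_image("top")[:,:,::-1]
cv2.imwrite("pics/s6.png",np.hstack([cv2.resize(im[60:180,270:430],(400,300),interpolation=2),cv2.resize(t[130:280,370:490],(320,400),interpolation=2)[100:]]))
E
```

```text
(no output)
```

View pics/s6.png

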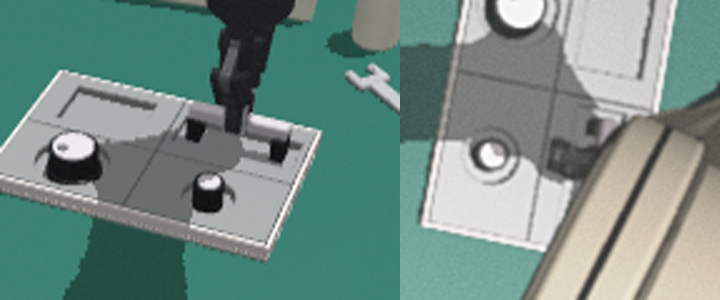

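The handle's feet are both inside the slot, level. I lower it 2 mm and release.

Request:
{"fn": "carry_out", "kwargs": {
  "deltas": [0,0,0,0,0,0.002,1,0,0,0,0,0,0,-0.2,0,0,0,0,0,0,-0.2,0,0,0,0,0,-0.03,-0.2,0,0,0,0,0,-0.04,-0.2,0,0,0,0,0,-0.04,-1,0,0,0,-0.0106,-0.0483,0,-1,0,0,0,-0.0106,-0.0483,0,-1,0,0,0,-0.0106,-0.0483,0,-1,0,0,0,-0.0106,-0.0483,0,-1,0,0,0,-0.0106,-0.0483,0,-1,0,0,0,-0.0106,-0.0483,0,-1]
}}

```text
clock: 19.38
eef_pos: [462.5, 29.7, 138.4]
tool_rot: [-3.141, -0.0, -0.201]
force: [0.7, -0.6, 0.4]
width: 85.7
gripper_force: 0.0
```

Request:
{"fn": "carry_out", "kwargs": {
  "deltas": [0,0,0,-0.0106,-0.0483,0,-1,0,0,0,-0.0106,-0.0483,0,-1,0,0,0,-0.0106,-0.0483,0,-1,0,0,0,-0.0106,-0.0483,0,-1,0,0,0,-0.0106,-0.0483,0,-1,0,0,0,-0.0106,-0.0483,0,-1,0,0,-9.8,0,0,0,-1,0,0,-9.8,0,0,0,-1,0,0,-9.8,0,0,0,-1,0,0,-9.8,0,0,0,-1,0,0,-9.8,0,0,0,-1,0,0,0,0,0,0,-1]
}}

```text
clock: 20.88
eef_pos: [458.3, 324.7, 138.3]
tool_rot: [-3.141, 0.0, 0.652]
force: [0.8, -0.5, 0.8]
width: 85.7
gripper_force: 0.0
```

```bash
python3 - <<'E'
from h import *
s=ctrl.read_state();print(s["qpos"].round(3),s["eef_pos"],s["tool_rot"],s["width"])
R=cv2.Rodrigues(np.array([0,0,s["tool_rot"][2]]))[0]@np.diag([1,-1,-1.])
print(R.T@(np.array([458.5,324,13])-s["eef_pos"]))
t=ctrl.get_image("top")[:,:,::-1]
cv2.imwrite("pics/t2.png",cv2.resize(t[120:280,360:500],(525,600),interpolation=2))
E
```

```text
[-0.937  0.664  0.425  1.866 -0.407  0.699 -1.195] [458.25675272 324.66734962 138.30950765] [-3.14088034e+00  7.57206882e-05  6.51722568e-01] 85.73939233132374
[ -0.2113941    0.67811303 125.30950765]
```

View pics/t2.png

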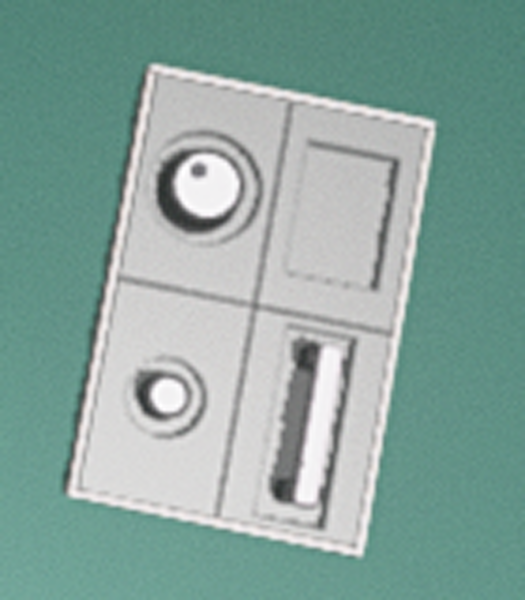

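All three placed parts sit inside their pockets. Now the battery.

Request:
{"fn": "carry_out", "kwargs": {
  "deltas": [0,0,0,0,0,0.04,-1,0,0,0,0,0,0.04,-1,0,0,0,0,0,0.03,-1,0,0,0,0,0,0.015,-1,0,0,0,0,0,0,-1,0,0,0,0,0,0,1,0,0,0,0,0,0,1,0,0,0,0,0,0,1,0,0,0,0,0,0,1,0,0,0,0,0,0,1]
}}

```text
clock: 22.18
eef_pos: [458.7, 325.3, 14.3]
tool_rot: [-3.141, -0.002, 0.654]
force: [-0.4, -1.2, 5.6]
width: 34.6
gripper_force: 60.6
```

Request:
{"fn": "carry_out", "kwargs": {
  "deltas": [0,0,0,0,0,-0.02,1,0,0,0,0,0,-0.03,1,0,0,0,0,0,-0.04,1,0,0,0,0,0,0,1]
}}

```text
clock: 22.68
eef_pos: [460.0, 325.9, 106.0]
tool_rot: [3.141, -0.006, 0.654]
force: [-0.3, 0.9, -1.4]
width: 34.3
gripper_force: 60.2
```

```bash
python3 - <<'E'
from h import *
im=ctrl.get_image("side")[:,:,::-1]
cv2.imwrite("pics/s7.png",cv2.resize(im[250:400,200:400],(640,480),interpolation=2))
E
```

```text
(no output)
```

View pics/s7.png

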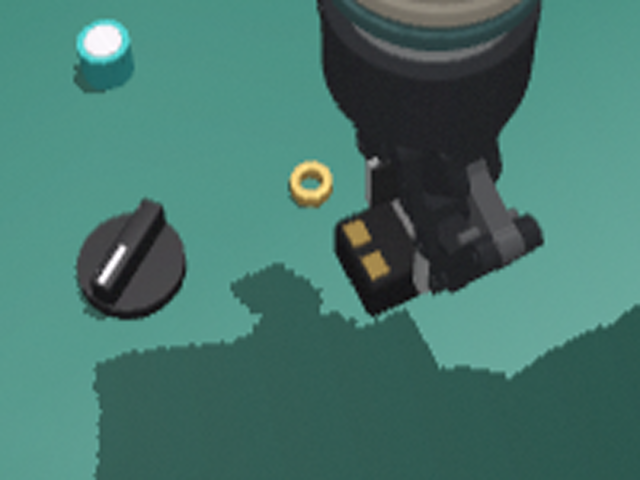

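The battery is held level.

Request:
{"fn": "carry_out", "kwargs": {
  "deltas": [0,0,9.8,0,0,0,1,0,0,9.8,0,0,0,1,0,0,9.8,0,0,0,1,0,0,9.8,0,0,0,1,0,0,9.8,0,0,0,1,0,0,0,0.0197,0.0446,0,1,0,0,0,0.0197,0.0446,0,1,0,0,0,0.0197,0.0446,0,1,0,0,0,0.0197,0.0446,0,1,0,0,0,0.0197,0.0446,0,1,0,0,0,0.0197,0.0446,0,1]
}}

```text
clock: 24.1
eef_pos: [519.6, 37.6, 101.8]
tool_rot: [3.141, 0.003, -0.201]
force: [0.2, 0.6, -0.6]
width: 34.4
gripper_force: 60.2
```

Request:
{"fn": "carry_out", "kwargs": {
  "deltas": [0,0,0,0.0197,0.0446,0,1,0,0,0,0.0197,0.0446,0,1,0,0,0,0.0197,0.0446,0,1,0,0,0,0.0197,0.0446,0,1,0,0,0,0.0197,0.0446,0,1,0,0,0,0.0197,0.0446,0,1,0,0,0,0.0197,0.0446,0,1,0,0,0,0,0,0,1,0,0,0,0,0,0,1]
}}

```text
clock: 25.22
eef_pos: [592.1, -293.3, 101.4]
tool_rot: [-3.14, 0.003, -0.202]
force: [0.4, 1.0, -2.1]
width: 34.4
gripper_force: 60.3
```

```bash
python3 - <<'E'
from h import *
s=ctrl.read_state();print(s["qpos"].round(3),s["eef_pos"],s["tool_rot"],s["width"])
R=cv2.Rodrigues(np.array([0,0,s["tool_rot"][2]]))[0]@np.diag([1,-1,-1.])
print(R.T@(np.array([596,-293,23])-s["eef_pos"]))
E
```

```text
[ 0.119  0.861  0.538  1.599 -0.549  0.841 -0.893] [ 592.08278303 -293.29199565  101.37839951] [-3.13976948  0.00340457 -0.20175585] 34.3975947167532
[ 3.77924809 -1.07104348 78.37839951]
```

Request:
{"fn": "carry_out", "kwargs": {
  "deltas": [0,0,0,0.004,-0.001,0.03,1,0,0,0,0,0,0.03,1,0,0,0,0,0,0.014,1,0,0,0,0,0,0.003,1,0,0,0,0,0,0,1,0,0,0,0,0,0,1]
}}

```text
clock: 25.98
eef_pos: [597.9, -294.7, 27.3]
tool_rot: [3.141, -0.002, -0.201]
force: [1.0, 1.0, -1.2]
width: 33.7
gripper_force: 60.3
```

```bash
python3 - <<'E'
from h import *
im=ctrl.get_image("side")[:,:,::-1]
cv2.imwrite("pics/s8.png",cv2.resize(im[60:180,260:420],(640,480),interpolation=2))
E
```

```text
(no output)
```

View pics/s8.png

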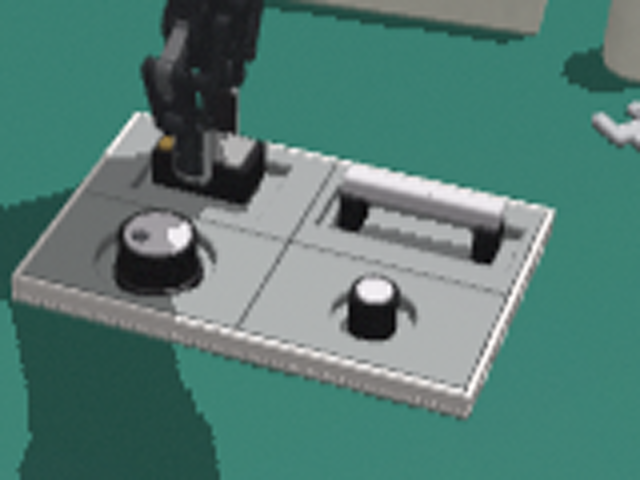

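The battery is over its pocket. I lower it the last 4 mm, release and retreat.

Request:
{"fn": "carry_out", "kwargs": {
  "deltas": [0,0,0,-0.001,0,0.004,1,0,0,0,0,0,0,1,0,0,0,0,0,0,-0.2,0,0,0,0,0,0,-0.2,0,0,0,0,0,-0.02,-0.2,0,0,0,0,0,-0.04,-0.2,0,0,0,0,0,-0.05,-0.2,0,0,0,0,0,-0.05,-0.2,0,0,0,-0.03,0.04,0,-0.2,0,0,0,-0.03,0.04,0,-0.2,0,0,0,-0.03,0.04,0,-0.2,0,0,0,-0.03,0.04,0,-0.2]
}}

```text
clock: 27.52
eef_pos: [445.6, -428.1, 183.9]
tool_rot: [3.14, -0.001, -0.201]
force: [0.1, 0.4, -0.6]
width: 51.2
gripper_force: 0.0
```

```bash
python3 - <<'E'
from h import *
im=ctrl.get_image("side")[:,:,::-1];t=ctrl.get_image("top")[:,:,::-1]
cv2.imwrite("pics/f.png",np.hstack([cv2.resize(im[70:180,255:415],(480,330),interpolation=2),cv2.resize(t[120:280,370:490],(300,400),interpolation=2)[:330]]))
E
```

```text
(no output)
```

View pics/f.png

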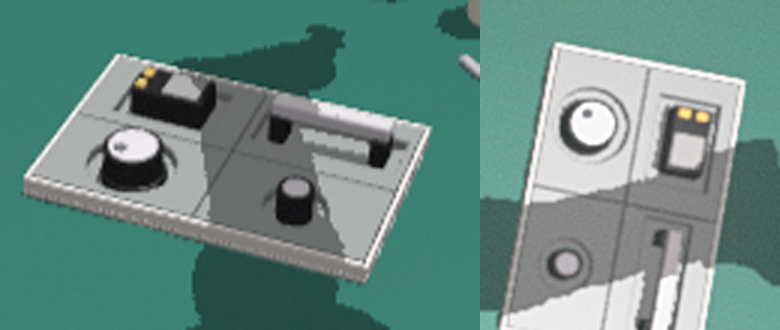

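All four parts sit upright inside their pockets, and the gripper is clear of everything.

```bash
python3 -c "
from cell import ctrl
print(ctrl.finish_job())"
```

```text
the job is handed in; nothing more can be done
None
```

I handed the job in at about 28 s: in the last pictures all four parts sit upright in their own pockets, and the arm never went near the short handle or the bar knob; no verdict came back.

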